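# Put the rolling pin away in the sliding-door chest

### The job

Baking is over: snap the rolling pin forward out of the two spring clips of its stand, lay it gently down inside the low white chest beside the pastry brush (slide the chest's top door further open first if there is not room), then slide the door fully shut against the frame without slamming it. Leave the other things on the table and on the chest standing where they are.

Things in the scene. Friction and masses are not known exactly. Their poses are not given: they have to be found in the camera images.
- pin: Plain wooden rolling pin, 192 mm long, about 0.18 kg. Barrel 44 mm in diameter, 120 mm long; at each end a handle 22 mm in diameter, 36 mm long. Origin at its centre, on the axis; its y axis runs along the pin. At the start it is held level in the stand's two clips by its handles, the barrel free between the posts.
- rack: Fixed dark wooden clip stand. Origin on the table under the clipped pin's axis; y along the pin, -x is forward, roughly to the robot. Base x -43 to +67, y -110 to +110, 14 mm high. Two posts 20 x 24 mm at y = -78 and +78, x +23 to +43, top 145 mm high, joined only by a low rail (top 51 mm high): a finger has free room behind the barrel.
- clips (a point): Midway between the stand's two sprung steel C-clips, on the pin's axis, 125 mm above the table; axes as the stand. One clip on the front of each post (y = -78 and +78 mm), 16 mm wide, 14 mm outer radius, flared lips, mouth opening forward (-x). A steady level forward pull of about 10 to 20 N on the pin spreads the jaws; its handles are clear of the lips after 30 mm.
- chest: Fixed low white chest with a sliding top door, x -125 to +335, y -130 to +130 mm, 80 mm high. Origin on the table under the middle of its top opening; +x points away from the robot. Inside: x -110 to +320, y -115 to +115, floor 10 mm above the table, 56 mm free height under the door. The pin fits in only across the chest (along its y).
- opening (a point): Middle of the chest's top opening, 80 mm above the table; axes as the chest. The opening runs from the near frame bar (x -125 to -110 mm, top 80 mm high) to the edge of the fixed cover at x +110, between side rails at y = -109 and +109 mm. The fixed cover (x +110 to +335, top 80 mm high) carries a bowl and a jam jar.
- door (a joint): Opening of the chest's door, m: 0 = shut against the near frame bar, 0.165 = fully open. Plywood panel, 235 mm long, 7 mm thick, top face 73 mm above the table, sliding along the chest's x under the fixed cover. Its leading edge is at chest x = -0.110 + this value; the chest is uncovered up to there. It stays where it is left; sliding takes about 3 N; mass 0.5 kg.
- pull_bar (a point): Middle of the top of the door's wooden pull bar, 92 mm above the table. The bar is 16 mm thick (chest x), 120 mm long (chest y) and stands 19 mm above the panel; its front face is flush with the door's leading edge, 8 mm nearer than this point. With the door fully open, 39 mm are free between the bar and the edge of the cover.
- brush: Wooden-handled pastry brush lying inside the chest across it, next to the near frame bar, 190 mm long, 30 mm wide, 18 mm high. Origin under its middle; its x axis runs along it.
- bowl: White ceramic bowl, 100 mm in diameter, 58 mm high, on the chest's fixed cover. Origin under its middle.
- jam_jar: Jam jar with a red lid, 68 mm in diameter, 95 mm high, on the chest's fixed cover. Origin under its middle.
- oil_bottle: Green glass bottle, 72 mm in diameter, 270 mm tall, standing behind the clip stand. Origin under its middle.
- tin: Food tin, 80 mm in diameter, 105 mm high, behind the clip stand. Origin under its middle.
- mug: Blue mug, 76 mm in diameter plus a handle of about 37 mm, 85 mm high, in front of the clip stand. Origin under its middle.
- sugar_jar: Glass jar with a metal lid, 80 mm in diameter, 125 mm high, in front of the clip stand. Origin under its middle.
Things that resemble listed ones, but are neither listed nor needed, are in the scene too. There is more than one size of the pin; the one meant has the size given above.

How it is judged:
By the outcome, as a careful person would: the job done as asked, in the order asked, and still so for the second after the job is handed in, with the robot touching nothing.
It also fails if it takes over 72 s, if anything falls off the work surface, if the arm or the gripper's body presses on something with over 40 N, if the wrist force passes 120 N, or if a joint passes its speed limit or range.

### The arm

A 7-joint arm with a two-finger parallel gripper is mounted at the origin on the work surface. World frame = base frame: x ahead of the robot, y to its left, z up, the work surface at z = 0. Lengths are in m, angles in rad, forces in N, time in s.
With the tool pointing down it reaches from about 0.35 to 0.9 m from the base axis. Payload 8.1 kg.
Tool frame: the origin (TCP) lies midway between the tips of the shut fingers; the grasp point (between the pads) lies bot.grip_point_offset behind it (bot.grip_point_offset is the distance from the TCP to the grasp point, in m); z points along the fingers, y is the line along which they close (so a half turn about z gives the same grasp; the last joint's range is limited). The gripper opens to 92 mm and grips with 3 to 60 N. Pads are 19 mm wide; open, the fingers measure 130 mm over their backs; the gripper's body (75 mm by 190 mm) begins 47 mm behind the grasp point.
Start: joints at [-1.313, 0.434, 0.025, 1.573, -0.012, 1.134, -0.075], TCP at [0.221, 0.585, 0.227] pointing down, gripper open.
Joint ranges: [-2.62, 2.62], [-0.44, 2.09], [-1.27, 1.32], [0.08, 2.57], [-1.32, 4.46], [0.12, 2], [-2.74, 2.74]. Speed limits (rad/s): [2.22, 2.22, 3.01, 3.01, 3.14, 3.14, 3.14].

### API

Orientations are given as [roll, pitch, yaw] about the fixed x, y, z axes, in that order (R = Rz(yaw) Ry(pitch) Rx(roll)).
In Python, from bench import sensors, get_image, camera_info, bot gives the robot as it stands.
- The arm moves only by the shell command python3 -m creep 'ROWS' [FORCE]. ROWS is JSON, a list that holds one entry, the list of rows, each a list of 5 numbers: the opening in per cent of the stroke, from 0 (shut) to 100 (fully open), then the shift along the tool's x, y, z as a fraction of full scale, then the turn about the tool's z as a fraction of full scale. A call has 1 to 10 rows; each row shifts and turns the commanded pose from where the row before left it, along the tool's axes as they then stand; what a row does not reach is not made up. Full scale, the value 1, is 0.03 m for a shift and 0.1 rad for a turn. A row lasts 1/12 s, in which the tool goes at most 41.7 mm and 7.16 degrees, less where a joint would pass 70% of its speed; a pose out of reach is approached as far as the arm can. A call with a number of a shift or a turn outside -1 to 1 is refused whole. A call with a gripper value outside its range is refused whole. The fingers move at their own pace and stop on an object; FORCE is the grip in N (left out, the last holds). Time passes only in rows, so rows that do not move let the fingers close. It gives the time, the measured TCP pose, the force, the opening and the grip force at its end, in the units of the state.
- sensors.get_obs(): the state, without advancing time (a new reading comes with each control period).
- get_image(name): name is "side" or "top" or "wrist"; returns the picture (400x640x3 uint8, red, green, blue); there is no depth.
- camera_info(name): a dict with "fx", "fy", "cx", "cy" (pixels), "k1" (the pictures are not rectified: a ray, as slopes to the right and down, at radius r is drawn at 1 + k1 r^2 times it, then the intrinsics apply), "T" (4x4, takes a point from camera to world coordinates). Camera axes: x right, y up, looking along -z (the intrinsics and any distortion apply to the point x, -y, -z); pixel columns grow to the right and rows downward; lengths in m; the calibration is good to about 2 mm. A picture is of the moment at which its call begins: read the wrist's pose just before it. camera_info takes no time and is no camera call; for the wrist camera it gives the pose at the moment of the call.
- bot.finish_job(): hands the job in; it is judged then, once.
The state is a dict: "time": time; "joint_pos": joint angles; "qvel": joint speeds; "joint_efforts": joint torques, N m; "position": TCP position; "tcp_rot": TCP orientation; "wrist_force": force on the tool from outside, world axes, zero at the start; "wrist_torque": the same for the moment, N m; "gripper_width": finger opening in m; "gripper_force": force on a finger pad.
Only numpy, scipy, OpenCV 4.12 (cv2) and the standard library are available. Lean on these libraries where they do the work, as an engineer would, in place of code of your own. Each camera call takes 0.05 s, during which the arm holds its last target. There are 200 camera calls.

## Working session

There is one attempt and no reset: what is moved stays moved. The work goes in short steps, Python scripts to look and compute and a shell command to move; the robot and the scene stay as the last step left them, time stands still between calls to the robot, and variables do not carry over. Pictures are saved under pics/ and viewed, at most 10 in all, crops included, and the job is handed in when it is done.

```bash
ls; mkdir -p pics; cat > h.py <<'E'
import numpy as np, cv2
from bench import sensors, get_image, camera_info, bot
def snap(n,f):
    im=get_image(n); cv2.imwrite('pics/'+f,im[:,:,::-1]); return im
def ray(n,u,v,ci=None):
    c=ci or camera_info(n); x=(u-c['cx'])/c['fx']; y=(v-c['cy'])/c['fy']
    rd=np.hypot(x,y); r=rd
    for _ in range(20): r=rd/(1+c['k1']*r*r)
    s=r/rd if rd>0 else 1
    T=np.array(c['T']); d=T[:3,:3]@np.array([x*s,-y*s,-1]); return T[:3,3],d/np.linalg.norm(d)
def plane(n,u,v,z,ci=None):
    o,d=ray(n,u,v,ci); return o+d*(z-o[2])/d[2]
def tri(n1,p1,n2,p2):
    a,d=ray(n1,*p1); b,e=ray(n2,*p2)
    s=np.linalg.lstsq(np.c_[d,-e],b-a,rcond=None)[0]; return (a+d*s[0]+b+e*s[1])/2, np.linalg.norm(a+d*s[0]-b-e*s[1])
def proj(n,P,ci=None):
    c=ci or camera_info(n); T=np.array(c['T']); p=T[:3,:3].T@(np.array(P)-T[:3,3]); x,y=p[0]/-p[2],-p[1]/-p[2]
    k=1+c['k1']*(x*x+y*y); return c['cx']+c['fx']*x*k, c['cy']+c['fy']*y*k
E
python3 - <<'E'
from h import *
a=snap('top','top0.png');b=snap('side','side0.png')
print(bot.grip_point_offset,sensors.get_obs()['tcp_rot'],sensors.get_obs()['time'])
for n in('top','side'):print(n,np.round(camera_info(n)['T'],3).tolist(),camera_info(n)['fx'])
E
```

```text
pics
0.0188 [-3.14020031e+00  1.29696366e-04  2.78078635e+00] 0.1
top [[0.016, 0.989, -0.15, 0.396], [-1.0, 0.015, -0.009, -0.006], [-0.006, 0.15, 0.989, 1.154], [0.0, 0.0, 0.0, 1.0]] 451.49961600764834
side [[-0.973, 0.17, -0.153, 0.397], [-0.228, -0.669, 0.708, 0.739], [0.018, 0.724, 0.69, 0.808], [0.0, 0.0, 0.0, 1.0]] 488.49598959418574
```

View pics/top0.png

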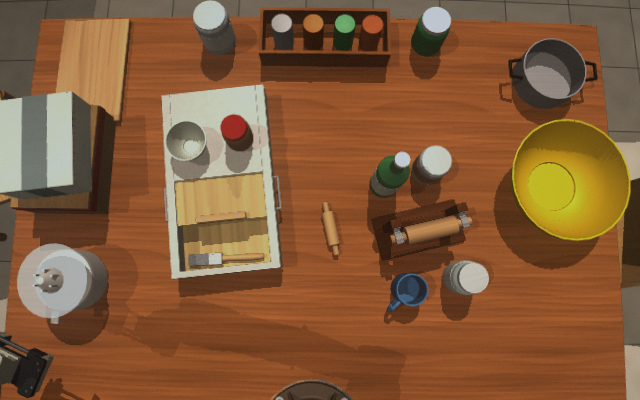

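View pics/side0.png

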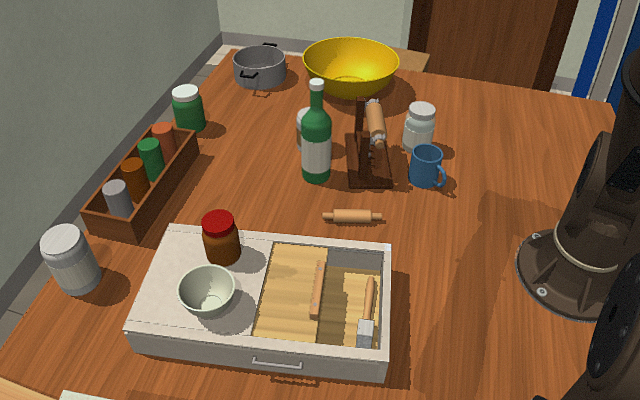

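The top view shows the chest with its opening at (175-280, 175-275), the pull bar at (220,216) and the brush at (225,260). There are two pin candidates: one in the stand at (432,230) and one lying loose on the table at (331,230). The loose one looks shorter and isn't clipped, so the one in the stand fits. I'll confirm this in an enlarged crop with measured lengths.

```bash
python3 - <<'E'
from h import *
im=cv2.imread('pics/top0.png'); c=im[80:310,160:500]
cv2.imwrite('pics/crop0.png',cv2.resize(c,None,fx=2.35,fy=2.35,interpolation=cv2.INTER_CUBIC))
pr=lambda t,p:print(t,np.round(p,3))
for q in [(393,238),(468,219)]: pr('clip pin ends',plane('top',*q,.125))
for q in [(325,204),(337,254)]: pr('loose',plane('top',*q,.012))
for q in [(173,277),(280,268),(163,95),(263,86)]: pr('chest',plane('top',*q,.08))
for q in [(196,222),(245,218),(196,215),(245,212)]: pr('bar',plane('top',*q,.092))
E
```

```text
clip pin ends [ 0.471 -0.181  0.125]
clip pin ends [ 0.517 -0.355  0.125]
loose [ 0.563 -0.027  0.012]
loose [ 0.437 -0.059  0.012]
chest [0.373 0.332 0.08 ]
chest [0.399 0.079 0.08 ]
chest [0.826 0.387 0.08 ]
chest [0.851 0.134 0.08 ]
bar [0.504 0.281 0.092]
bar [0.515 0.164 0.092]
bar [0.52  0.282 0.092]
bar [0.529 0.164 0.092]
```

View pics/crop0.png

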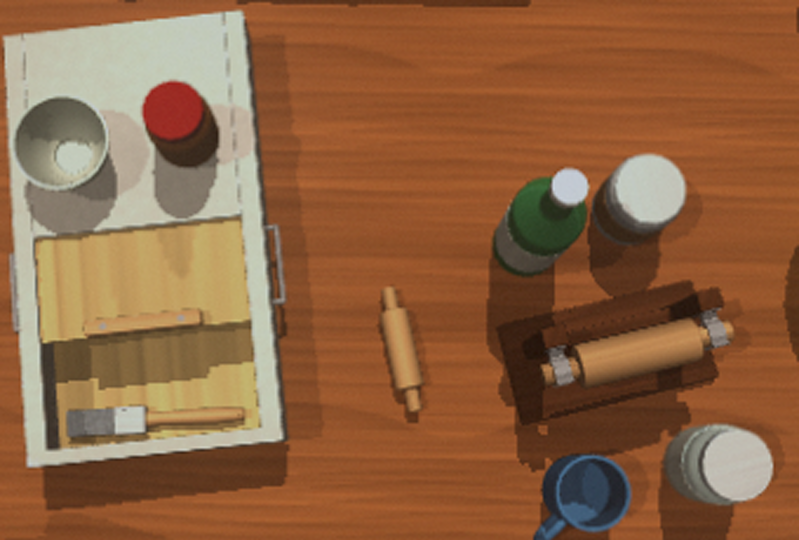

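The clipped pin at (432,230) measures about 185-190 mm end to end, and the loose one at (331,230) about 130 mm. The clipped one is therefore the pin I need, and the crop confirms it.

```bash
cat >> h.py <<'E'
def go(P,yaw=None):
    o=sensors.get_obs(); R=__import__('scipy.spatial.transform',fromlist=['Rotation']).Rotation.from_euler('xyz',o['tcp_rot']).as_matrix()
    t=0
    y=o['tcp_rot'][2]
    if yaw is not None: t=-((yaw-y+np.pi)%(2*np.pi)-np.pi)
    R2=cv2.Rodrigues(np.array([0,0,float(t)]))[0]
    d=np.array(P)-o['position']
    print('turn',round(t/.1,2),'shift after turn',np.round((R@R2).T@d/.03,2),'| before turn',np.round(R.T@d/.03,2))
E
python3 - <<'E'
from h import *
C=lambda x,y:(160+(x+.5)/2.35-.5,80+(y+.5)/2.35-.5)
co=[plane('top',*C(*q),.08)[:2] for q in [(29,466),(284,440),(4,37),(244,12)]]
# fit chest rigid: model corners
m=np.array([[-.125,.13],[-.125,-.13],[.335,.13],[.335,-.13]]); co=np.array(co)
def fit(m,w):
    a=m-m.mean(0);b=w-w.mean(0); th=np.arctan2((a[:,0]*b[:,1]-a[:,1]*b[:,0]).sum(),(a*b).sum())
    R=np.array([[np.cos(th),-np.sin(th)],[np.sin(th),np.cos(th)]]); t=w.mean(0)-R@m.mean(0); return th,R,t,np.abs(m@R.T+t-w).max()
th,R,t,e=fit(m,co); print('chest',th,t,e)
loc=lambda p:np.round((np.array(p)[:2]-t)@R,3)
for n,q,z in [('bar',(84,323),.092),('bar',(200,310),.092),('brush',(67,422),.022),('brush',(243,415),.022),('bowl',(61,143),.138),('jar',(174,110),.175)]:
    print(n,loc(plane('top',*C(*q),z)))
p=np.array([plane('top',*C(*q),.125)[:2] for q in [(543,374),(733,333)]]); d=p[0]-p[1]; L=np.linalg.norm(d); 
# silhouette midpoint
rt=np.arctan2(-d[0],d[1]); o=p.mean(0); Rr=np.array([[np.cos(rt),-np.sin(rt)],[np.sin(rt),np.cos(rt)]])
print('pin',o,rt,L)
for n,q,z in [('bottle',(570,187),.27),('tin',(648,190),.105),('sugar',(738,465),.125),('mug',(588,492),.085)]:
    w=plane('top',*C(*q),z)[:2]; print(n,w.round(3),((w-o)@Rr).round(3))
s=sensors.get_obs(); print(s['position'])
P=t+R@np.array([.009,0]); go([*P,.14],np.pi/2+th); print(P)
print(t+R@[-.045,0])
E
```

```text
chest 0.12139394403844646 [0.50867164 0.22124664] 0.0023394281010578055
bar [0.014 0.06 ]
bar [ 0.015 -0.059]
brush [-0.08   0.104]
brush [-0.092 -0.085]
bowl [0.19 0.06]
jar [ 0.199 -0.061]
pin [ 0.48981263 -0.26972235] 0.22269445482231534 0.19248753066600777
bottle [ 0.619 -0.177] [0.146 0.062]
tin [ 0.659 -0.288] [ 0.16  -0.056]
sugar [ 0.383 -0.364] [-0.125 -0.069]
mug [ 0.355 -0.227] [-0.122  0.072]
[0.2205003  0.5843352  0.22604179]
turn 10.89 shift after turn [-13.17   8.37   2.88] | before turn [-13.53  -7.79   2.88]
[0.5176054  0.22233651]
[0.4640028  0.21579732]
```

```bash
python3 -m creep '[[[100,0,0,0,1],[100,0,0,0,1],[100,0,0,0,1],[100,0,0,0,1],[100,0,0,0,1],[100,0,0,0,1],[100,0,0,0,1],[100,0,0,0,1],[100,0,0,0,1],[100,0,0,0,1]]]' 20
python3 -m creep '[[[50,-1,0.9,0,0.9],[50,-1,0.9,0,0],[50,-1,0.9,0,0],[50,-1,0.9,0,0],[50,-1,0.9,0,0],[50,-1,0.9,0,0],[50,-1,0.9,0,0],[50,-1,0.9,0,0],[50,-1,0.9,0,0],[50,-1,0.2,0,0]]]'
python3 -m creep '[[[50,-1,0,0,0],[50,-1,0,0,0],[50,-0.5,0,0,0],[50,0,0,0,0],[50,0,0,0,0]]]'
python3 - <<'E'
from h import *
th=.1214;t=np.array([.5087,.2212]);R=np.array([[np.cos(th),-np.sin(th)],[np.sin(th),np.cos(th)]])
go([*(t+R@[.012,.02]),.14],np.pi/2+th); snap('wrist','w1.png')
for x,y in [(.0,0),(.016,0),(-.11,0)]: print(proj('wrist',[*(t+R@[x,y]),.092]))
E
```

```text
time: 0.93
position: [0.2205, 0.5845, 0.2263]
tcp_rot: [-3.141, 0.001, 1.776]
wrist_force: [0.2, 0.0, 0.4]
gripper_width: 0.0919
gripper_force: 0.0
time: 1.77
position: [0.5098, 0.3171, 0.2264]
tcp_rot: [3.14, 0.001, 1.688]
wrist_force: [-0.2, -0.1, 0.5]
gripper_width: 0.0461
gripper_force: 0.0
time: 2.18
position: [0.5149, 0.245, 0.2268]
tcp_rot: [-3.141, -0.001, 1.689]
wrist_force: [0.1, 0.9, 0.6]
gripper_width: 0.0459
gripper_force: 0.0
turn -0.03 shift after turn [-0.1   0.1   2.89] | before turn [-0.1   0.1   2.89]
(np.float64(308.85023000653894), np.float64(221.92250870538115))
(np.float64(324.56392298307634), np.float64(221.91090737725412))
(np.float64(201.06712919571765), np.float64(221.9765810743568))
```

View pics/w1.png

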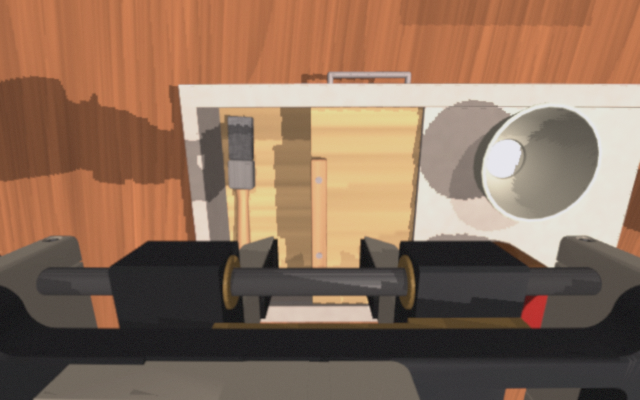

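The wrist view shows the bar at columns 311-326, centred between the fingers (277 and 362). I'll go down, grip it and slide the door open.

```bash
python3 -m creep '[[[45,0,0,1,0],[45,0,0,1,0],[45,0,0,1,0],[45,0,0,1,0],[45,0,0,0.5,0],[45,0,0,0.25,0],[10,0,0,0,0],[10,0,0,0,0],[10,0,0,0,0],[10,0,0,0,0]]]' 15
python3 -m creep '[[[10,0,0,0,0],[10,0,0,0,0],[10,0,0,0,0]]]'
```

```text
time: 3.07
position: [0.5158, 0.2459, 0.0856]
tcp_rot: [3.139, -0.001, 1.691]
wrist_force: [0.8, 0.2, -0.6]
gripper_width: 0.0192
gripper_force: 0.0
time: 3.32
position: [0.5155, 0.2457, 0.0854]
tcp_rot: [3.14, -0.001, 1.691]
wrist_force: [-2.6, 1.5, 6.9]
gripper_width: 0.0158
gripper_force: 15.0
```

```bash
python3 -m creep '[[[10,0,0.1,0,0],[10,0,0.2,0,0],[10,0,0.3,0,0],[10,0,0.3,0,0],[10,0,0.3,0,0],[10,0,0.2,0,0],[10,0,0.1,0,0],[10,0,0.05,0,0],[10,0,0.05,0,0],[10,0,0,0,0]]]'
```

```text
time: 4.15
position: [0.5633, 0.2516, 0.0855]
tcp_rot: [3.14, -0.001, 1.691]
wrist_force: [-1.7, 0.2, 6.2]
gripper_width: 0.0158
gripper_force: 15.0
```

```bash
python3 -m creep '[[[10,0,0.1,0,0],[10,0,0,0,0]]]'
```

```text
time: 4.32
position: [0.5662, 0.2519, 0.0854]
tcp_rot: [3.14, -0.001, 1.691]
wrist_force: [-1.7, 0.6, 5.6]
gripper_width: 0.0158
gripper_force: 15.0
```

The door is open to about 0.163. I'll release the bar, lift, and move above the pin.

```bash
python3 -m creep '[[[40,0,0,0,0],[40,0,0,0,0],[40,0,0,0,0],[40,0,0,-0.5,0],[40,0,0,-1,0],[40,0,0,-1,0],[60,0,0,-1,0],[80,0,0,-1,0],[80,0,0,-0.7,0]]]'
python3 - <<'E'
from h import *
o=np.array([.4898,-.2697]);r=.2227
go([o[0]+.012*np.sin(r),o[1]-.012*np.cos(r),.24],np.pi/2+r)
E
```

```text
time: 5.07
position: [0.5663, 0.2511, 0.2432]
tcp_rot: [3.139, -0.001, 1.69]
wrist_force: [0.5, 0.5, 0.1]
gripper_width: 0.0523
gripper_force: 0.0
turn -1.03 shift after turn [-16.77  -6.32   0.08] | before turn [-17.33  -4.56   0.08]
```

```bash
python3 -m creep '[[[80,0,0,0,-1],[80,-1,-0.37,0,0],[80,-1,-0.37,0,0],[80,-1,-0.37,0,0],[80,-1,-0.37,0,0],[80,-1,-0.37,0,0],[80,-1,-0.37,0,0],[80,-1,-0.37,0,0],[80,-1,-0.37,0,0],[80,-1,-0.37,0,0]]]'
python3 -m creep '[[[80,-1,-0.37,0,0],[80,-1,-0.37,0,0],[80,-1,-0.37,0,0],[80,-1,-0.37,0,0],[80,-1,-0.37,0,0],[80,-1,-0.37,0,0],[80,-0.7,-0.37,0,0],[80,0,0,0,0],[80,0,0,0,0]]]'
python3 - <<'E'
from h import *
o=np.array([.4898,-.2697]);r=.2227
go([o[0]+.012*np.sin(r),o[1]-.012*np.cos(r),.115],np.pi/2+r); snap('wrist','w2.png')
R=np.array([[np.cos(r),-np.sin(r)],[np.sin(r),np.cos(r)]])
for y in(.096,.06,0): print(proj('wrist',[*(o+R@[0,y]),.125]))
E
```

```text
time: 5.9
position: [0.5264, -0.0357, 0.2403]
tcp_rot: [3.141, -0.0, 1.791]
wrist_force: [0.7, -0.1, 0.6]
gripper_width: 0.0731
gripper_force: 0.0
time: 6.65
position: [0.4942, -0.2488, 0.2402]
tcp_rot: [-3.141, 0.0, 1.787]
wrist_force: [0.4, 0.3, 0.0]
gripper_width: 0.0733
gripper_force: 0.0
turn -0.06 shift after turn [-1.04 -0.29  4.17] | before turn [-1.05 -0.29  4.17]
(np.float64(305.60187952707355), np.float64(119.93215375655154))
(np.float64(306.2147366005635), np.float64(161.45872497645018))
(np.float64(307.15839670404813), np.float64(224.72565820455102))
```

View pics/w2.png

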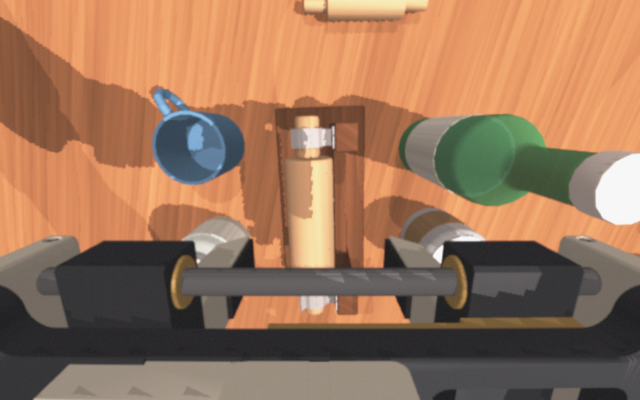

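The wrist view shows the barrel at columns 287-334, about 2 mm further back than predicted, with a clear gap to both fingers. The bottle at (470,155) is clear of the gripper body. I'll descend and grip.

```bash
python3 -m creep '[[[80,-0.5,-0.1,0,0],[80,-0.5,-0.1,0.5,0],[80,0,0,0.8,0],[80,0,0,0.8,0],[80,0,0,0.8,0],[80,0,0,0.7,0],[80,0,0,0.4,0],[80,0,0,0.17,0],[80,0,0,0,0]]]' 35
python3 -m creep '[[[30,0,0,0,0],[30,0,0,0,0],[30,0,0,0,0],[30,0,0,0,0],[30,0,0,0,0],[30,0,0,0,0]]]' 35
python3 -c "
from h import *
print(sensors.get_obs()['wrist_torque'])"
```

```text
time: 7.45
position: [0.4957, -0.2761, 0.114]
tcp_rot: [-3.14, -0.002, 1.793]
wrist_force: [-0.9, 0.0, -0.0]
gripper_width: 0.0731
gripper_force: 0.0
time: 7.95
position: [0.4938, -0.2784, 0.1152]
tcp_rot: [-3.139, -0.001, 1.79]
wrist_force: [-5.8, -0.9, 3.8]
gripper_width: 0.0432
gripper_force: 34.9
[-0.36315663  1.41401882  0.16585409]
```

```bash
python3 -m creep '[[[30,0,-0.1,0,0],[30,0,-0.1,0,0],[30,0,-0.1,0,0],[30,0,-0.1,0,0],[30,0,-0.1,0,0]]]' 45
python3 -m creep '[[[30,0,-0.1,0,0],[30,0,-0.1,0,0],[30,0,-0.1,0,0],[30,0,-0.1,0,0],[30,0,-0.1,0,0],[30,0,-0.1,0,0],[30,0,-0.1,0,0],[30,0,-0.1,0,0]]]' 45
python3 -c "
from h import *
go([.4938,-.2784,.1152])"
```

```text
time: 8.37
position: [0.4863, -0.2801, 0.1165]
tcp_rot: [3.133, 0.003, 1.794]
wrist_force: [5.6, 1.0, -0.7]
gripper_width: 0.0435
gripper_force: 44.8
time: 9.03
position: [0.4573, -0.2864, 0.1151]
tcp_rot: [-3.142, -0.0, 1.791]
wrist_force: [-0.7, 0.6, -1.7]
gripper_width: 0.0433
gripper_force: 44.8
turn 0.0 shift after turn [-0.    1.25 -0.  ] | before turn [-0.    1.25 -0.  ]
```

Wrist force is back to near zero, so the pin is free. I'll lift and move over the chest.

```bash
python3 -m creep '[[[30,0,-0.2,0,0],[30,0,0,-0.3,0],[30,0,0,-0.6,0],[30,0,0,-0.9,0],[30,0,0,-0.9,0],[30,0,0,-0.5,0],[30,0,0,-0.2,0],[30,0,0,0,0]]]'
python3 - <<'E'
from h import *
th=.1214;t=np.array([.5087,.2212]);R=np.array([[np.cos(th),-np.sin(th)],[np.sin(th),np.cos(th)]])
go([*(t+R@[-.045,-.011]),.2],np.pi/2+th)
E
```

```text
time: 9.7
position: [0.4525, -0.2881, 0.2188]
tcp_rot: [3.139, 0.002, 1.791]
wrist_force: [0.2, 0.6, -2.1]
gripper_width: 0.0434
gripper_force: 44.8
turn 0.98 shift after turn [16.26  2.41  0.61] | before turn [15.94  4.    0.61]
```

```bash
python3 -m creep '[[[30,0,0,0,0.5],[30,0.4,0.1,0,0.48],[30,0.8,0.15,0,0],[30,1,0.15,0,0],[30,1,0.15,0,0],[30,1,0.15,0,0],[30,1,0.15,0,0],[30,1,0.15,0,0],[30,1,0.15,0,0],[30,1,0.15,0,0]]]'
python3 -m creep '[[[30,1,0.15,0,0],[30,1,0.15,0,0],[30,1,0.15,0,0],[30,1,0.15,0,0],[30,1,0.15,0,0],[30,1,0.15,0,0],[30,1,0.15,0.2,0],[30,0.8,0.05,0.2,0],[30,0.26,0,0.2,0],[30,0,0,0,0]]]'
python3 - <<'E'
from h import *
a=snap('wrist','w3.png'); b=snap('top','t3.png')
cv2.imwrite('pics/c3.png',np.vstack([a[:,:,::-1][:300],cv2.resize(b[160:300,140:310,::-1],(640,290),interpolation=cv2.INTER_AREA)]))
th=.1214;t=np.array([.5087,.2212]);R=np.array([[np.cos(th),-np.sin(th)],[np.sin(th),np.cos(th)]])
go([*(t+R@[-.045,-.011]),.1],np.pi/2+th)
E
```

```text
time: 10.53
position: [0.459, -0.0371, 0.216]
tcp_rot: [-3.14, -0.0, 1.693]
wrist_force: [1.0, -0.2, -2.4]
gripper_width: 0.0434
gripper_force: 44.8
time: 11.37
position: [0.4615, 0.2072, 0.1967]
tcp_rot: [-3.138, 0.001, 1.697]
wrist_force: [-0.0, -0.8, -2.2]
gripper_width: 0.043
gripper_force: 44.8
turn 0.0 shift after turn [0.02 0.09 3.27] | before turn [0.02 0.09 3.27]
```

View pics/c3.png

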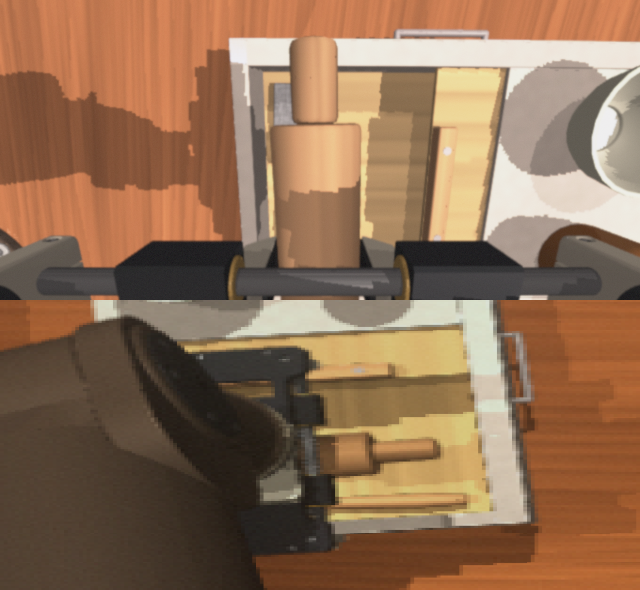

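The wrist crop shows the pin's left end at (314,38). The lower panel shows its right end at (438,447), which is top pixel (256,231). The pin lies along the chest.

```bash
python3 - <<'E'
from h import *
th=.1214;t=np.array([.5087,.2212]);R=np.array([[np.cos(th),-np.sin(th)],[np.sin(th),np.cos(th)]])
loc=lambda p:((p[:2]-t)@R).round(4)
print(loc(plane('wrist',314,40,.207)),loc(plane('wrist',317,122,.207)),loc(plane('top',256,231,.207)))
print('brush top',loc(plane('top',140+465*170/640,160+(497-300)*140/290,.022)),loc(plane('top',140+350*170/640,160+(493-300)*140/290,.022)))
print('brush back w',loc(plane('wrist',268,90,.028)),'bar front',loc(plane('wrist',437,150,.092)))
E
```

```text
[-0.0485  0.0962] [-0.0472  0.0608] [-0.0455 -0.0952]
brush top [-0.0892 -0.0858] [-0.0765 -0.01  ]
brush back w [-0.0986  0.0938] bar front [0.0555 0.0385]
```

The pin is centred across the chest (y about 0, x about -0.047). However, the brush is 18 mm high on a 10 mm floor (top at 28 mm), so the fingertip would hit it at this grip depth. Further back, the gripper body would hit the pull bar. I need the fingertips only about 4 mm below the pin axis. I'll set the pin down on clear table at (0.37,-0.04), regrip 6 mm higher, and come back.

```bash
python3 - <<'E'
from h import *
go([.37,-.04,.03])
E
```

```text
turn 0.0 shift after turn [-7.69 -4.05  5.63] | before turn [-7.69 -4.05  5.63]
```

```bash
python3 -m creep '[[[30,-0.8,-0.4,0,0],[30,-1,-0.5,0,0],[30,-1,-0.5,0,0],[30,-1,-0.5,0,0],[30,-1,-0.5,0,0],[30,-1,-0.5,0,0],[30,-1,-0.5,0,0],[30,-0.9,-0.5,0,0],[30,0,-0.15,0.4,0],[30,0,0,0.8,0]]]'
python3 -m creep '[[[30,0,0,0.9,0],[30,0,0,0.9,0],[30,0,0,0.9,0],[30,0,0,0.8,0],[30,0,0,0.5,0],[30,0,0,0.25,0],[30,0,0,0.1,0],[30,0,0,0,0]]]'
```

```text
time: 12.3
position: [0.3708, -0.0418, 0.1647]
tcp_rot: [3.137, -0.001, 1.686]
wrist_force: [0.2, 1.0, -2.1]
gripper_width: 0.0434
gripper_force: 44.8
time: 12.97
position: [0.3707, -0.0395, 0.0327]
tcp_rot: [-3.141, 0.0, 1.691]
wrist_force: [1.4, 0.8, -0.9]
gripper_width: 0.0433
gripper_force: 44.8
```

```bash
python3 -m creep '[[[30,0,0,0.15,0],[30,0,0,0.15,0],[30,0,0,0.1,0],[30,0,0,0,0]]]'
python3 -m creep '[[[30,0,0,0.07,0],[30,0,0,0.05,0],[30,0,0,0.05,0],[30,0,0,0,0]]]'
python3 -m creep '[[[30,0,0,0.03,0],[30,0,0,0.03,0],[30,0,0,0,0]]]'
```

```text
time: 13.3
position: [0.3709, -0.0386, 0.0205]
tcp_rot: [3.141, -0.0, 1.693]
wrist_force: [-0.7, 0.8, -1.5]
gripper_width: 0.0432
gripper_force: 44.8
time: 13.63
position: [0.3708, -0.0386, 0.0153]
tcp_rot: [-3.141, -0.0, 1.693]
wrist_force: [-0.2, -0.2, -1.8]
gripper_width: 0.0429
gripper_force: 44.8
time: 13.88
position: [0.3708, -0.0387, 0.0136]
tcp_rot: [-3.142, -0.0, 1.693]
wrist_force: [-0.6, 0.8, -0.9]
gripper_width: 0.0433
gripper_force: 44.8
```

```bash
python3 -m creep '[[[30,0,0,0.03,0],[30,0,0,0.03,0],[30,0,0,0,0]]]'
python3 -m creep '[[[30,0,0,0.03,0],[30,0,0,0,0]]]'
```

```text
time: 14.13
position: [0.3711, -0.0387, 0.0129]
tcp_rot: [3.141, -0.001, 1.692]
wrist_force: [-6.5, -0.6, 33.8]
gripper_width: 0.0433
gripper_force: 45.0
time: 14.3
position: [0.3715, -0.0387, 0.0125]
tcp_rot: [3.14, -0.001, 1.693]
wrist_force: [-7.6, -1.0, 45.7]
gripper_width: 0.043
gripper_force: 45.1
```

Table contact is at TCP 0.0133. I'll relieve the force, loosen, raise to about 0.018 and regrip.

```bash
python3 -m creep '[[[30,0,0,-0.05,0],[50,0,0,0,0],[50,0,0,0,0],[50,0,0,0,0],[50,0,0,-0.08,0],[50,0,0,-0.08,0],[50,0,0,0,0]]]'
python3 -c "
from h import *
go([.371,-.0387,.018])"
```

```text
time: 14.88
position: [0.371, -0.0387, 0.0176]
tcp_rot: [3.141, 0.0, 1.693]
wrist_force: [-0.0, 0.1, -0.6]
gripper_width: 0.0459
gripper_force: 0.0
turn 0.0 shift after turn [ 0.    0.   -0.01] | before turn [ 0.    0.   -0.01]
```

```bash
python3 -m creep '[[[30,0,0,0,0],[30,0,0,0,0],[30,0,0,0,0],[30,0,0,0,0],[30,0,0,-0.1,0],[30,0,0,-0.4,0],[30,0,0,-0.8,0],[30,0,0,-1,0],[30,0,0,-1,0],[30,0,0,-1,0]]]' 35
python3 - <<'E'
from h import *
th=.1214;t=np.array([.5087,.2212]);R=np.array([[np.cos(th),-np.sin(th)],[np.sin(th),np.cos(th)]])
go([*(t+R@[-.020,-.011]),.15],np.pi/2+th)
E
```

```text
time: 15.72
position: [0.3698, -0.0392, 0.1474]
tcp_rot: [-3.14, 0.001, 1.692]
wrist_force: [1.1, 0.4, -0.8]
gripper_width: 0.0433
gripper_force: 34.9
turn -0.0 shift after turn [ 7.69  4.98 -0.1 ] | before turn [ 7.69  4.98 -0.1 ]
```

```bash
python3 -m creep '[[[30,0.5,0.4,0,0],[30,0.9,0.6,0,0],[30,1,0.6,0,0],[30,1,0.6,0,0],[30,1,0.6,0,0],[30,1,0.6,0,0],[30,1,0.6,0,0],[30,0.9,0.6,0,0],[30,0.39,0.38,0,0],[30,0,0,0,0]]]'
python3 - <<'E'
from h import *
th=.1214;t=np.array([.5087,.2212]);R=np.array([[np.cos(th),-np.sin(th)],[np.sin(th),np.cos(th)]])
ci=camera_info('wrist');z=sensors.get_obs()['position'][2]+.004
a=snap('wrist','w4.png')
go([*(t+R@[-.020,-.011]),.06],np.pi/2+th)
for p in([-.02,.096],[-.02,.06],[-.02,0]): print(proj('wrist',[*(t+R@p),z],ci))
for p in([-.11,.109],[.055,.06]): print('chest',proj('wrist',[*(t+R@p),.08],ci))
E
```

```text
time: 16.55
position: [0.4922, 0.2125, 0.1459]
tcp_rot: [3.141, -0.001, 1.697]
wrist_force: [0.1, 0.3, -1.6]
gripper_width: 0.043
gripper_force: 34.9
turn 0.03 shift after turn [-0.06 -0.04  2.86] | before turn [-0.06 -0.04  2.86]
(np.float64(311.76575318120865), np.float64(54.70427454887215))
(np.float64(311.84132295132036), np.float64(133.9036189216767))
(np.float64(311.9672405752455), np.float64(246.39845438966478))
chest (np.float64(181.6818027614049), np.float64(56.659823892024775))
chest (np.float64(417.8843534603302), np.float64(131.79384814162617))
```

View pics/w4.png

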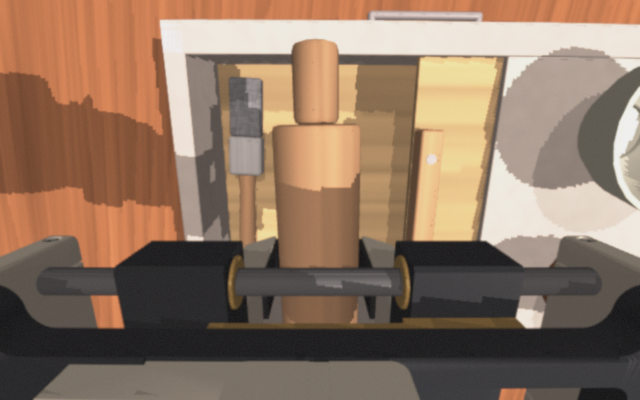

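The wrist view shows the pin (columns 275-358) between the brush (230-265) and the bar (415-442), clear of both and about 4 mm too far along +y. I'll correct by 3-4 mm and lower it.

```bash
python3 -m creep '[[[30,-0.12,-0.04,0.3,0],[30,0,0,0.6,0],[30,0,0,0.7,0],[30,0,0,0.7,0],[30,0,0,0.5,0],[30,0,0,0.4,0],[30,0,0,0.25,0],[30,0,0,0,0]]]'
python3 -m creep '[[[30,0,0,0.1,0],[30,0,0,0.1,0],[30,0,0,0.05,0],[30,0,0,0,0]]]'
python3 -m creep '[[[30,0,0,0.04,0],[30,0,0,0.03,0],[30,0,0,0,0]]]'
```

```text
time: 17.27
position: [0.4887, 0.2027, 0.0413]
tcp_rot: [-3.138, 0.002, 1.691]
wrist_force: [-0.5, -0.8, -1.9]
gripper_width: 0.0431
gripper_force: 34.9
time: 17.6
position: [0.4904, 0.2048, 0.0355]
tcp_rot: [3.141, -0.0, 1.693]
wrist_force: [0.4, 0.5, -1.9]
gripper_width: 0.0431
gripper_force: 34.9
time: 17.85
position: [0.4904, 0.2048, 0.0333]
tcp_rot: [3.141, -0.0, 1.693]
wrist_force: [0.8, -0.0, -1.8]
gripper_width: 0.0433
gripper_force: 34.9
```

```bash
python3 -m creep '[[[30,0,0,0.04,0],[30,0,0,0.04,0],[30,0,0,0,0]]]'
python3 -m creep '[[[30,0,0,0.03,0],[30,0,0,0.02,0],[30,0,0,0,0]]]'
python3 -m creep '[[[30,0,0,0.02,0],[30,0,0,0,0]]]'
```

```text
time: 18.1
position: [0.4902, 0.2047, 0.0306]
tcp_rot: [-3.141, 0.0, 1.693]
wrist_force: [-1.1, -0.3, -0.9]
gripper_width: 0.0433
gripper_force: 34.9
time: 18.35
position: [0.4903, 0.2047, 0.0292]
tcp_rot: [-3.141, 0.0, 1.693]
wrist_force: [0.6, 0.7, -1.7]
gripper_width: 0.0429
gripper_force: 34.9
time: 18.52
position: [0.4903, 0.2047, 0.0287]
tcp_rot: [-3.142, -0.0, 1.693]
wrist_force: [0.4, 0.2, -1.6]
gripper_width: 0.0431
gripper_force: 34.9
```

```bash
python3 -m creep '[[[30,0,0,0.02,0],[30,0,0,0,0]]]'
python3 -m creep '[[[30,0,0,0.02,0],[30,0,0,0,0]]]'
```

```text
time: 18.68
position: [0.4903, 0.2048, 0.0281]
tcp_rot: [-3.142, -0.0, 1.693]
wrist_force: [-0.5, -0.3, -1.0]
gripper_width: 0.0432
gripper_force: 34.9
time: 18.85
position: [0.4904, 0.2047, 0.0276]
tcp_rot: [3.141, -0.0, 1.693]
wrist_force: [-0.7, -0.5, -1.1]
gripper_width: 0.0435
gripper_force: 34.9
```

```bash
python3 -m creep '[[[30,0,0,0.02,0],[30,0,0,0,0]]]'
```

```text
time: 19.02
position: [0.4905, 0.2048, 0.0275]
tcp_rot: [3.141, -0.0, 1.693]
wrist_force: [-1.5, -0.6, 6.7]
gripper_width: 0.043
gripper_force: 34.9
```

Floor contact. I'll release and rise.

```bash
python3 -m creep '[[[49,0,0,0,0],[51,0,0,0,0],[54,0,0,0,0],[56,0,0,0,0],[56,0,0,-0.1,0],[56,0,0,-0.3,0],[56,0,0,-0.7,0],[50,0,0,-1,0],[50,0,0,-1,0],[50,0,0,-0.6,0]]]'
python3 - <<'E'
from h import *
snap('wrist','w5.png'); go([.5662,.2519,.14],1.691)
E
```

```text
time: 19.85
position: [0.4914, 0.2048, 0.1414]
tcp_rot: [3.139, -0.001, 1.692]
wrist_force: [0.8, -0.3, 0.0]
gripper_width: 0.0462
gripper_force: 0.0
turn 0.01 shift after turn [1.24 2.61 0.15] | before turn [1.24 2.61 0.15]
```

View pics/w5.png

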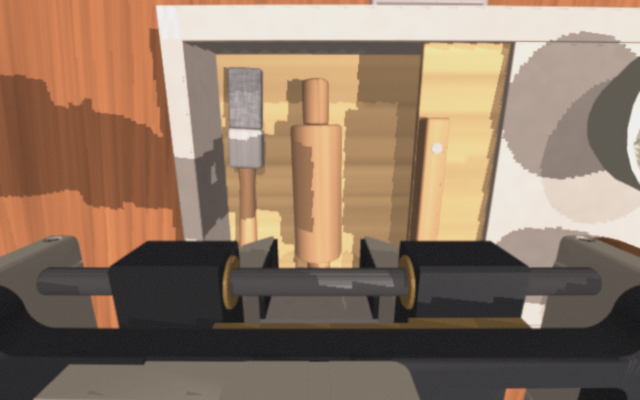

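The pin lies on the floor at columns 293-342, parallel to the brush and clear of the bar at 420-448. Now I'll grip the bar and shut the door.

```bash
python3 -m creep '[[[40,0.3,0.6,0,0],[40,0.5,0.9,0,0],[40,0.44,0.8,0,0],[40,0,0.31,0,0],[40,0,0,0,0],[40,0,0,0.6,0],[40,0,0,0.8,0],[40,0,0,0.4,0],[40,0,0,0.12,0],[40,0,0,0,0]]]'
python3 -m creep '[[[10,0,0,0,0],[10,0,0,0,0],[10,0,0,0,0],[10,0,0,0,0],[10,0,0,0,0],[10,0,0,0,0],[10,0,0,0,0]]]' 20
```

```text
time: 20.73
position: [0.5625, 0.2504, 0.0797]
tcp_rot: [-3.139, 0.001, 1.692]
wrist_force: [-0.1, -0.3, 1.0]
gripper_width: 0.0369
gripper_force: 0.0
time: 21.32
position: [0.5646, 0.2515, 0.0814]
tcp_rot: [3.139, -0.001, 1.693]
wrist_force: [0.4, -0.4, 6.0]
gripper_width: 0.0157
gripper_force: 20.0
```

```bash
python3 -m creep '[[[30,0,0,0,0],[30,0,0,0,0],[30,0,0,-0.15,0],[30,0,0,0,0],[10,0,0,0,0],[10,0,0,0,0],[10,0,0,0,0],[10,0,0,0,0],[10,0,0,0,0]]]' 20
python3 -m creep '[[[10,0,-0.1,0,0],[10,0,-0.2,0,0],[10,0,-0.3,0,0],[10,0,-0.4,0,0],[10,0,-0.5,0,0],[10,0,-0.5,0,0],[10,0,-0.5,0,0],[10,0,-0.5,0,0],[10,0,-0.5,0,0],[10,0,-0.4,0,0]]]'
python3 -m creep '[[[10,0,-0.4,0,0],[10,0,-0.3,0,0],[10,0,-0.2,0,0],[10,0,-0.1,0,0],[10,0,0,0,0]]]'
python3 - <<'E'
from h import *
th=.1214;t=np.array([.5087,.2212]);R=np.array([[np.cos(th),-np.sin(th)],[np.sin(th),np.cos(th)]])
print((sensors.get_obs()['position'][:2]-t)@R)
go([*(t+R@[-.102,.02]),.0855])
E
```

```text
time: 22.07
position: [0.5637, 0.2513, 0.0848]
tcp_rot: [3.141, -0.0, 1.693]
wrist_force: [2.2, 0.1, -0.4]
gripper_width: 0.0159
gripper_force: 20.0
time: 22.9
position: [0.4459, 0.2368, 0.0848]
tcp_rot: [3.142, -0.0, 1.693]
wrist_force: [3.8, 2.1, -5.6]
gripper_width: 0.0159
gripper_force: 20.0
time: 23.32
position: [0.4163, 0.2332, 0.0848]
tcp_rot: [-3.14, 0.0, 1.693]
wrist_force: [-3.3, 1.3, 1.5]
gripper_width: 0.0158
gripper_force: 20.0
[-0.09028457  0.02307776]
turn 0.0 shift after turn [-0.1  -0.39 -0.02] | before turn [-0.1  -0.39 -0.02]
```

```bash
python3 -m creep '[[[10,0,-0.1,0,0],[10,0,-0.1,0,0],[10,0,-0.1,0,0],[10,0,-0.05,0,0],[10,0,0,0,0]]]'
python3 -m creep '[[[10,0,-0.05,0,0],[10,0,-0.05,0,0],[10,0,0,0,0]]]'
```

```text
time: 23.73
position: [0.4069, 0.232, 0.0848]
tcp_rot: [-3.141, -0.0, 1.693]
wrist_force: [1.2, 1.6, -4.9]
gripper_width: 0.0159
gripper_force: 20.0
time: 23.98
position: [0.4057, 0.2319, 0.0848]
tcp_rot: [3.139, -0.0, 1.692]
wrist_force: [8.2, 3.1, -13.1]
gripper_width: 0.0157
gripper_force: 20.0
```

```bash
python3 -m creep '[[[10,0,-0.05,0,0],[10,0,-0.03,0,0],[10,0,0,0,0]]]'
```

```text
time: 24.23
position: [0.4056, 0.2319, 0.0849]
tcp_rot: [3.135, -0.001, 1.692]
wrist_force: [16.1, 3.9, -24.8]
gripper_width: 0.016
gripper_force: 20.0
```

```bash
python3 -m creep '[[[10,0,0.06,0,0],[10,0,0.04,0,0],[40,0,0,0,0],[40,0,0,0,0],[40,0,0,0,0],[40,0,0,-0.3,0],[40,0,0,-0.7,0],[40,0,0,-1,0],[40,0,0,-1,0],[40,0,0,-1,0]]]'
python3 - <<'E'
from h import *
th=.1214;t=np.array([.5087,.2212]);R=np.array([[np.cos(th),-np.sin(th)],[np.sin(th),np.cos(th)]])
ci=camera_info('wrist');a=snap('wrist','w6.png')
for y in(.05,.0): print([np.round(proj('wrist',[*(t+R@[x,y]),z],ci)) for x,z in((-.125,.08),(-.11,.08),(-.11,.092),(-.094,.092))])
E
```

```text
time: 25.07
position: [0.4044, 0.2311, 0.2068]
tcp_rot: [-3.141, 0.0, 1.692]
wrist_force: [0.2, 0.2, 0.1]
gripper_width: 0.0368
gripper_force: 0.0
[array([294., 172.]), array([309., 172.]), array([309., 174.]), array([327., 174.])]
[array([295., 222.]), array([310., 222.]), array([310., 226.]), array([326., 226.])]
```

View pics/w6.png

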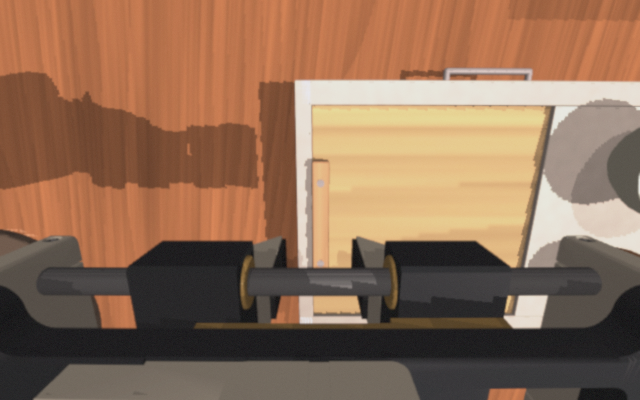

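The wrist view shows the bar's front at column 312, flush with the frame bar's inner edge and with no gap. I'll back off and take one last overall look.

```bash
python3 -m creep '[[[40,-0.8,0,-0.5,0],[40,-1,0,-1,0],[40,-1,0,-0.5,0],[40,-1,0,0,0],[40,-1,0,0,0],[40,-1,0,0,0],[40,-1,0,0,0],[40,-0.5,0,0,0],[40,0,0,0,0],[40,0,0,0,0]]]'
python3 -c "
from h import *
snap('top','t9.png')"
```

```text
time: 25.95
position: [0.4311, 0.0143, 0.2647]
tcp_rot: [3.141, -0.001, 1.69]
wrist_force: [-0.3, 1.1, -0.9]
gripper_width: 0.0366
gripper_force: 0.0
```

View pics/t9.png

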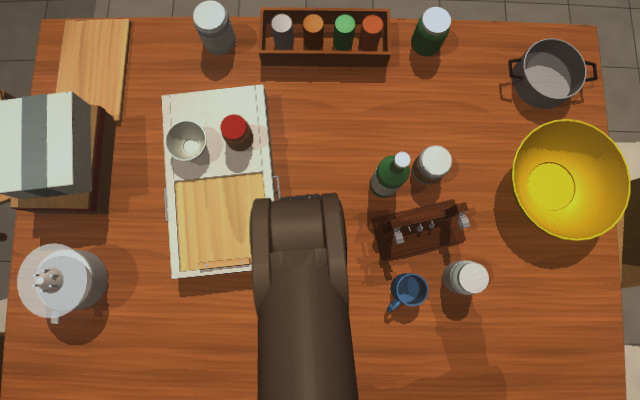

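The stand is empty, the door is shut with its bar at (225,265) against the frame, and everything else is where it was. I'm handing the job in.

```bash
python3 -c "
from bench import bot
print(bot.finish_job())"
```

```text
the job is handed in; nothing more can be done
None
```

The rolling pin lies inside the chest beside the brush and the door is fully shut against the frame; I briefly set the pin down on clear table to regrip it, nothing else looks moved in the last top view, and the job was handed in at about 26 s.

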